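# Shut and latch the stock bay's gate

### The arm

A 6-joint arm with a two-finger parallel gripper is mounted at the origin on the work surface; the furniture and walls round the work are solid. World frame = base frame: x ahead of the robot, y to its left, z up, the work surface at z = 0. Lengths are in m, angles in rad, forces in N, time in s.
With the tool pointing down it reaches from about 0.35 to 0.85 m from the base axis. Payload 8.1 kg.
Tool frame: the origin (TCP) lies midway between the tips of the shut fingers; the grasp point (between the pads) lies robot.grip_depth behind it (robot.grip_depth is the distance from the TCP to the grasp point, in m); z points along the fingers, y is the line along which they close (so a half turn about z gives the same grasp; the last joint's range is limited). The gripper opens to 93 mm and grips with 3 to 60 N. Pads are 15 mm wide; open, the fingers measure 128 mm over their backs; the gripper's body (75 mm by 188 mm) begins 65 mm behind the grasp point.
Start: joints at [-1.208, 0.13, 1.488, -0, 1.523, -0.085], TCP at [0.26, -0.541, 0.184] pointing down, gripper open.
Joint ranges: [-2.96, 2.96], [-0.89, 2.26], [0.02, 2.5], [-1.34, 4.48], [0, 2.73], [-2.66, 2.66]. Speed limits (rad/s): [2.39, 2.39, 2.79, 3.14, 3.14, 3.14].

### API

Orientations are given as a rotation vector (axis times angle).
In Python, from plant import robot gives the robot as it stands.
- The arm moves only by the tool carry_out, never from a script. Its argument "rows" is a list of rows, each a list of 6 numbers: the shift along the tool's x, y, z in m, then the turn, a rotation vector about the tool's x, y, z in degrees. A call has 1 to 12 rows; each row is the pose to reach, as a shift and turn from the pose commanded when the call began, along the tool's axes at that moment; what a row does not reach only later rows make up. A row lasts 1/8 s, in which the tool goes at most 62.5 mm and 10.7 degrees, less where a joint would pass 70% of its speed; a pose out of reach is approached as far as the arm can. A call with a gripper value outside its range is refused whole. "jaw" is the closure in counts, from 0 (fully open) to 255 (shut), set as the call begins (left out, the last holds). The fingers move at their own pace and stop on an object; "force" is the grip in N (left out, the last holds). Time passes only in rows, so rows that repeat a pose let the fingers close. It gives the time, the measured TCP pose, the force, the opening and the grip force at its end, in the units of the state.
- robot.read_state(): the state, without advancing time (a new reading comes with each control period).
- robot.read_camera(name): name is "scene" or "top" or "wrist"; returns the picture (420x560x3 uint8, red, green, blue); there is no depth.
- robot.camera_model(name): a dict with "fx", "fy", "cx", "cy" (pixels), "R" (3x3) and "t" (3): a world point X has camera coordinates R X + t; the wrist camera has in their place "mount" (4x4, takes a point from camera to tool coordinates, whose origin is the TCP and whose axes are the flange's). Camera axes: x right, y down, z forward; pixel columns grow to the right and rows downward; lengths in m; the calibration is good to about 2 mm. A picture is of the moment at which its call begins: read the wrist's pose just before it. camera_model takes no time and is no camera call.
- robot.close_job(): hands the job in; it is judged then, once.
Trained networks look in the newest picture that a camera, given by its name, has taken for a name from the list of things; names that differ only in an ending like _2 or _b are one class to them, and where a whole thing is asked for, a point or a joint stands for the part that bears it (a point fixed in the world has none). Each returns a list of dicts, best first, with "conf" (0 to 1); they miss things now and then, are a little off and sometimes report something else, mostly with a low value. They report only what shows in the picture. A call takes as long as a camera call.
- robot.outline_of(camera, target): "pixels" (420x560 bool, what is visible of it) and "pixel" ([column, row] in pixels, amid what is visible of it).
The state is a dict: "t": time; "q": joint angles; "dq": joint speeds; "joint_torque": joint torques, N m; "tool_pos": TCP position; "orientation": TCP orientation; "force": force on the tool from outside, world axes, zero at the start; "wrist_torque": the same for the moment, N m; "opening": finger opening in m; "gripper_force": force on a finger pad.
Only numpy, scipy, OpenCV 4.12 (cv2) and the standard library are available. Lean on these libraries where they do the work, as an engineer would, in place of code of your own. Each camera call takes 0.05 s, during which the arm holds its last target. There are 200 camera calls.

### The job

The gate of the little plywood stock bay stands open. Lift its latch bar by the upright thumb tab, swing the gate shut with the bar passing over the keeper's front lip, and let the bar drop fully down into the keeper's slot, so that the gate is held shut. Feel for the keeper gently instead of ramming it, let go, and leave the things in and beside the bay where they are.

Things in the scene. Friction and masses are not known exactly. Their poses are not given: they have to be found in the camera images.
- bay: Open-topped plywood bay fixed on the bench, about 240 mm wide (its y) and 148 mm deep (its x), walls 95 mm high, floor 12 mm thick. Origin on the bench under it; x points from the gate into the bay (away from the robot), y to the gate's hinge side, z up. The gate closes its -x side. The right wall (18 mm thick, centred on y = -90 mm) reaches to x = -95 mm and carries the keeper.
- hinge_line (a point): Point on the gate's upright hinge line, fixed to the bay at (-45, 115, 100) mm in its frame; axes as the bay's.
- gate (a joint): Gate angle, rad. 0: gate runs from the hinge line along the bay's -y; grows as the free end swings out to the bay's -x (range -0.18 to 1). Dark steel tube frame 10 mm thick, top at z = 100 mm, free edge 165 mm from the hinge line. Slight friction (0.3 N at the thumb tab): it stays where left. Shut and latched it reads from -0.09 to 0.09, depending on where the keeper's jaw stands.
- bar_pivot (a point): Middle of the latch bar's pivot pin, on the gate: 70 mm from the hinge line along the gate, z = 115 mm, between two small cheeks. The pin is level and square to the gate's face. At gate angle 0 the point's axes are the bay's; they turn with the gate.
- latch_bar (a joint): Angle of the steel latch bar about its pivot, rad. 0: level, on its own stop; grows as the far end rises, up to 0.45; falls back by its weight (90 g). The bar lies in the gate's plane just over the gate's top: 10 mm thick, 14 mm high (underside z = 108 mm when level), far end 155 mm from the pivot (225 mm from the hinge line), past the gate's free edge.
- thumb_tab (a point): Point in the upright thumb tab of the latch bar, moving with it: 70 mm from the pivot along the bar (140 mm from the hinge line), 35 mm above the bar's middle line; z = 150 mm when level. The tab is 10 mm thick across the gate's plane, 16 mm wide along the bar, standing from z = 122 mm to a round head whose top is z = 173 mm. Both broad faces are free: pinch it across the 10 mm from above.
- keeper_rail: Keeper: fixed dark steel rail 88 x 16 x 3 mm on the bay's right wall (origin under its middle; axes as the bay's). A firm steel jaw, 12 mm wide along y, is clamped on it. In order along +x the jaw has: a square front lip (24 mm long, top z = 126 mm), a slot (15 mm, floor z = 104 mm), a flat ledge (12 mm, top z = 126 mm) and a stop plate (6 mm, top z = 178 mm: the bar cannot pass it).
- slot_nominal (a point): Usual place of the middle of the jaw's slot, on the rail 205 mm from the hinge line. The true slot is up to 14 mm to either side along the bay's x: not reported, to be felt or seen. Raised 0.16 rad or more the bar clears lip and ledge; pushed on so, it meets the stop plate, its middle then 14.5 mm past the slot's middle. Bar 10 mm, slot 15 mm; lying on lip or ledge the bar reads 0.14 rad.
- tin_clips: Round grey tin with a pale lid, 56 mm across, 41 mm high, standing in the bay; origin under its centre. Bystander.
- weight_500: Larger knobbed cylindrical test weight, 38 mm across, 58 mm high, on the bench by the keeper's side of the bay; origin under its centre. Bystander.
- tape_measure: Grey and black tape measure, 39 x 81 x 62 mm, standing on the bench by the hinge side of the bay; origin under its centre. Bystander.
- weight_200: Small knobbed cylindrical test weight, 29 mm across, 44 mm high, standing in the bay; origin under its centre. Bystander.

How it is judged:
By the outcome, as a careful person would: the job done as asked, in the order asked, and still so for the second after the job is handed in, with the robot touching nothing.
It also fails if it takes over 38 s, if anything falls off the work surface, if the arm or the gripper's body presses on something with over 40 N, if the wrist force passes 120 N, or if a joint passes its speed limit or range.

## Working session

There is one attempt and no reset: what is moved stays moved. The work goes in short steps, Python scripts to look and compute and a tool call to move; the robot and the scene stay as the last step left them, time stands still between calls to the robot, and variables do not carry over. Pictures are saved under pics/ and viewed, at most 10 in all, crops included, and the job is handed in when it is done.

Besides the shell and the picture viewer there is one more tool, called after "Emit:" in YAML: its name, and indented under it one key for each argument. carry_out: Moves the arm, as the interface text tells. Its arguments: {"type":"object","properties":{"rows":{"type":"array"},"jaw":{"type":"number"},"force":{"type":"number"}},"required":["rows"]}

```bash
mkdir -p pics; ls; cat > h.py <<'E'
import numpy as np, cv2
from plant import robot
from scipy.spatial.transform import Rotation as Ro
def snap(cam,name):
    im=robot.read_camera(cam); cv2.imwrite(f'pics/{name}.png',im[:,:,::-1]); return im
def proj(cam,X):
    m=robot.camera_model(cam); X=np.atleast_2d(X); c=X@np.array(m['R']).T+np.array(m['t'])
    return np.c_[m['fx']*c[:,0]/c[:,2]+m['cx'],m['fy']*c[:,1]/c[:,2]+m['cy']]
def ray(cam,uv,z):
    m=robot.camera_model(cam);R=np.array(m['R']);t=np.array(m['t'])
    o=-R.T@t; d=R.T@np.array([(uv[0]-m['cx'])/m['fx'],(uv[1]-m['cy'])/m['fy'],1])
    return o+d*(z-o[2])/d[2]
E
python3 - <<'E'
from h import *
a=snap('scene','s1');b=snap('top','t1')
cv2.imwrite('pics/both.png',cv2.resize(np.hstack([a,b])[:,:,::-1],(800,300)))
s=robot.read_state();print({k:np.round(v,4) for k,v in s.items()},robot.grip_depth)
for n in ['bay','gate','latch_bar','thumb_tab','keeper_rail']:
  for o in robot.outline_of('top',n)[:2]: print(n,round(o['conf'],2),np.round(o['pixel'],1),o['pixels'].sum())
for c in('top','scene'):
  m=robot.camera_model(c); print(c,-np.array(m['R']).T@np.array(m['t']))
E
```

```text
pics
{'t': np.float64(0.1), 'q': array([-1.2084,  0.1311,  1.4892,  0.    ,  1.523 , -0.0854]), 'dq': array([-0.0002, -0.0011, -0.0016, -0.0015, -0.001 ,  0.0001]), 'joint_torque': array([ 1.30000e-03, -5.61340e+01, -4.93097e+01,  7.71000e-02,
        2.91000e-02, -0.00000e+00]), 'tool_pos': array([ 0.2596, -0.5403,  0.1833]), 'orientation': array([-3.0615e+00, -6.9720e-01,  4.0000e-04]), 'force': array([ 1.000e-04, -1.259e-01, -1.029e-01]), 'wrist_torque': array([-0.0097, -0.0036,  0.0261]), 'gripper_force': np.float64(0.0), 'opening': np.float64(0.0925)} 0.0188
bay 0.82 [300.9 218.2] 7985
gate 0.88 [318.3 238.8] 955
gate 0.44 [298.5 218.2] 8145
latch_bar 0.91 [331.5 234.3] 512
latch_bar 0.65 [360.9 180.6] 298
thumb_tab 0.57 [333.3 233.3] 428
keeper_rail 0.9 [346.5 188.1] 429
keeper_rail 0.64 [360.7 181.8] 313
top [ 0.36187335 -0.16775697  1.06640186]
scene [0.06697197 0.58590272 0.89446121]
```

View pics/t1.png

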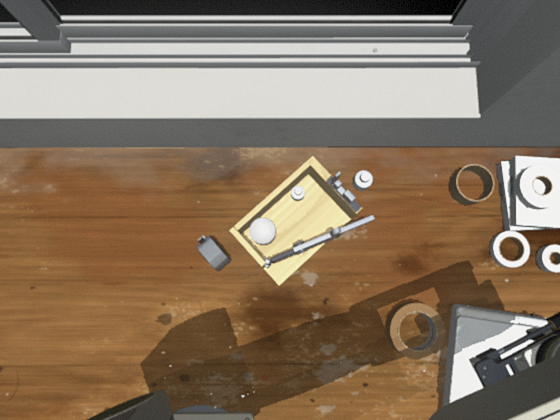

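View pics/s1.png

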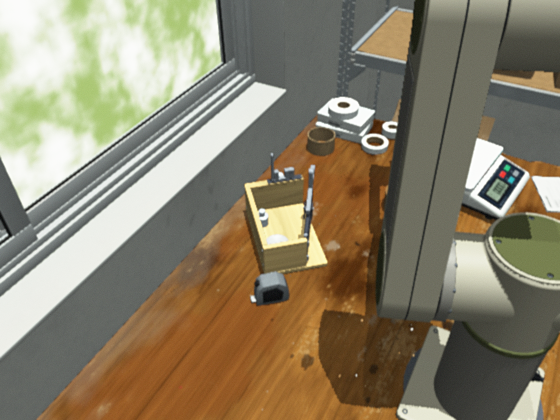

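```bash
python3 - <<'E'
from h import *
a=cv2.imread('pics/t1.png')[150:295,220:385]
b=cv2.imread('pics/s1.png')[145:280,235:335]
cv2.imwrite('pics/c1.png',cv2.resize(a,None,fx=4.8,fy=4.1,interpolation=cv2.INTER_CUBIC) if 0 else cv2.resize(a,(660,580),interpolation=cv2.INTER_CUBIC))
print(ray('top',(231,231),.095),ray('top',(314,157),.095),ray('top',(278,285),.012))
E
```

```text
[ 0.47182307 -0.06780447  0.095     ] [ 0.62321802 -0.2354136   0.095     ] [ 0.36551406 -0.16055931  0.012     ]
```

View pics/c1.png

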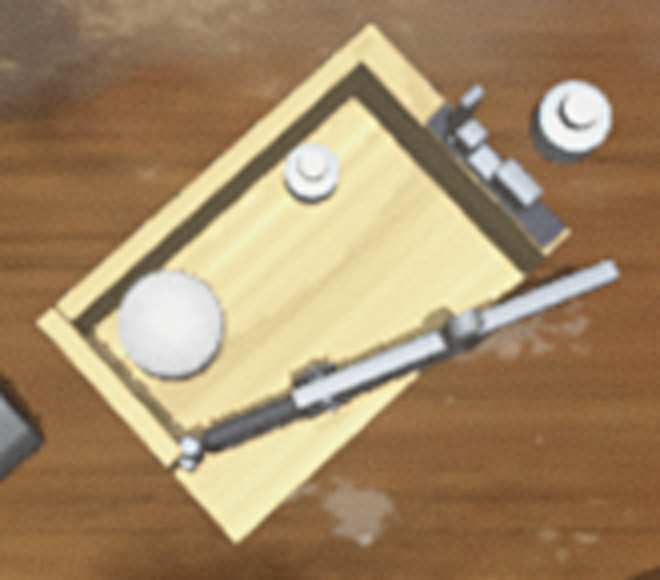

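```bash
python3 - <<'E'
from h import *
from scipy.optimize import least_squares
px=lambda u,v:np.array([220+u/4,150+v/4])
ob=np.array([px(38,322),px(370,24),px(188,452),px(568,232),px(540,258),px(237,543)])
def pts(p):
    x,y,w,xb,yA,xf=p
    L=np.array([[xb,yA,.095],[xb,-.099,.095],[-.045,.115,.105],[-.095,-.099,.095],[-.095,-.081,.095],[xf,yA,.012]])
    return L@Ro.from_euler('z',w).as_matrix().T+[x,y,0]
r=least_squares(lambda p:(proj('top',pts(p))-ob).ravel(),[.5,-.16,.8,.07,.12,-.09])
print(r.x,np.round(r.fun.reshape(-1,2),1))
x,y,w=r.x[:3];R=Ro.from_euler('z',w).as_matrix()
np.save('bay.npy',r.x[:3])
toB=lambda X:R.T@(X-[x,y,0])
hl=np.array([-.045,.115,0])
for n,uv,z in[('tip',(617,270),.122),('tab',(463,325),.173),('piv',(318,385),.122),('lip c',(518,183),.126),('ledge c',(471,134),.126),('mid124',(484,160),.104),('plate',(474,94),.178)]:
    b=toB(ray('top',px(*uv),z)); d=b-hl; print(n,np.round(b,4),'r',np.hypot(d[0],d[1]),'ang',np.arctan2(-d[0],-d[1]))
s=robot.read_state();print(Ro.from_rotvec(s['orientation']).as_matrix().round(3))
for n in['tip']:pass
E
```

```text
[ 0.51965329 -0.19344951  0.74165814  0.0519978   0.12695417 -0.09440331] [[-0.   0.3]
 [-0.5  0.2]
 [-0.4 -0.6]
 [ 0.1  0.4]
 [ 0.7 -0.1]
 [ 0.2 -0.2]]
tip [-0.1241 -0.0976  0.122 ] r 0.2268235328677798 ang 0.35623362700011163
tab [-0.0929 -0.0157  0.173 ] r 0.1392420490710103 ang 0.35152806023475003
piv [-0.0661  0.0477  0.122 ] r 0.07054427399437377 ang 0.3042267275065175
lip c [-0.0605 -0.0911  0.126 ] r 0.20672583653681653 ang 0.07508855454680619
ledge c [-0.0273 -0.0912  0.126 ] r 0.20693645178251266 ang -0.08579210539553724
mid124 [-0.0396 -0.0918  0.104 ] r 0.2068974443102455 ang -0.026029652948683858
plate [-0.0185 -0.0934  0.178 ] r 0.21005422554684355 ang -0.12667337949617946
[[ 0.901  0.433 -0.   ]
 [ 0.433 -0.901  0.   ]
 [ 0.    -0.    -1.   ]]
```

```bash
cat >> h.py <<'E'
bx,by,bw=np.load('bay.npy'); RB=Ro.from_euler('z',bw).as_matrix()
G=robot.grip_depth
def pose(th,ph=0,h=.040,dr=0):
    d=RB@[-np.sin(th),-np.cos(th),0]; u=np.array([0,0,1.])
    b=np.cos(ph)*d+np.sin(ph)*u; up=-np.sin(ph)*d+np.cos(ph)*u
    H=RB@[-.045,.115,0]+[bx,by,0]
    p=H+.07*d+.115*u+(.07+dr)*b+(h-G)*up
    X=-b; Z=-up; return p,np.c_[X,np.cross(Z,X),Z]
def rows(T,cur=None):
    if cur is None:
        s=robot.read_state(); cur=(np.array(s['tool_pos']),Ro.from_rotvec(s['orientation']).as_matrix())
    p0,R0=cur
    for p,R in T:
        print(np.r_[np.round(R0.T@(p-p0),4),np.round(Ro.from_matrix(R0.T@R).as_rotvec(degrees=True),1)].tolist())
E
python3 - <<'E'
from h import *
s=robot.read_state();print(s['t'])
p,R=pose(.354,0,.040+.1); print(p)
rows([(p,R)])
E
```

```text
0.35
[ 0.46171173 -0.2686639   0.2362    ]
[0.2999, -0.1578, -0.0521, -0.0, -0.0, -86.6]
```

Emit:
carry_out:
  rows:
    - [0.0, 0.0, -0.05, 0, 0, -10]
    - [0.04, -0.02, -0.055, 0, 0, -20]
    - [0.08, -0.042, -0.055, 0, 0, -30]
    - [0.12, -0.063, -0.055, 0, 0, -40]
    - [0.16, -0.084, -0.055, 0, 0, -50]
    - [0.2, -0.105, -0.055, 0, 0, -60]
    - [0.24, -0.126, -0.053, 0, 0, -70]
    - [0.275, -0.145, -0.052, 0, 0, -79]
    - [0.3, -0.158, -0.052, 0, 0, -86.6]
    - [0.3, -0.158, -0.052, 0, 0, -86.6]
    - [0.3, -0.158, -0.052, 0, 0, -86.6]
  jaw: 120
  force: 12

```text
t: 1.72
tool_pos: [0.4615, -0.269, 0.2362]
orientation: [-1.753, -2.607, 0.001]
force: [0.9, 0.0, 0.1]
opening: 0.0492
gripper_force: 0.0
```

```bash
python3 - <<'E'
from h import *
s=robot.read_state(); p0=np.array(s['tool_pos']);R0=Ro.from_rotvec(s['orientation']).as_matrix()
im=snap('wrist','w1')
m=robot.camera_model('wrist');M=np.array(m['mount'])
def wp(X):
    Xt=R0.T@(X-p0); c=M[:3,:3].T@(Xt-M[:3,3]); return np.array([m['fx']*c[0]/c[2]+m['cx'],m['fy']*c[1]/c[2]+m['cy']])
for n,h,dr in[('tabtop',.058,0),('tabbase',.007,0),('tip',.007,.085),('pivot',.007,-.07)]:
    p,_=pose(.354,0,h+G,dr); print(n,wp(p).round(1))
print(s['t'],s['opening'],s['q'])
rows([pose(.354,0,.040)])
E
```

```text
tabtop [280.3 211.4]
tabbase [280.4 199.2]
tip [280.5 269.3]
pivot [280.3 133.7]
1.725 0.04924087468215406 [-6.23305554e-01 -6.43787106e-02  1.59326963e+00 -4.33088254e-04
  1.61272533e+00 -1.00984858e+00]
[0.0004, 0.0006, 0.1, -0.0, 0.0, -0.1]
```

View pics/w1.png

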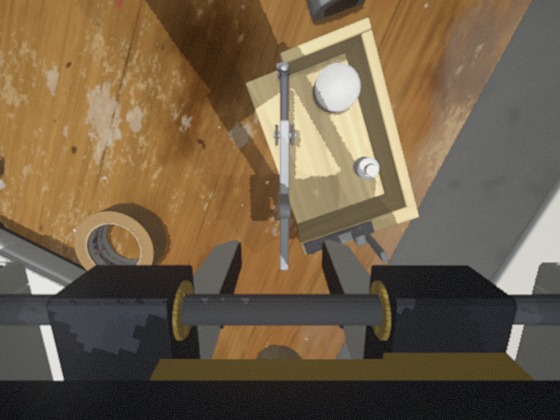

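```bash
python3 - <<'E'
from h import *
from scipy.optimize import least_squares
s=robot.read_state(); p0=np.array(s['tool_pos']);R0=Ro.from_rotvec(s['orientation']).as_matrix()
m=robot.camera_model('wrist');M=np.array(m['mount'])
def wp(X):
    c=((X-p0)@R0-M[:3,3])@M[:3,:3]; return np.c_[m['fx']*c[:,0]/c[:,2]+m['cx'],m['fy']*c[:,1]/c[:,2]+m['cy']]
L=np.array([[.052,.127,.095],[.052,-.099,.095],[-.045,.115,.105],[-.0945,.127,.012]])
ob=np.array([[369,21],[416,216],[283,67],[248,83]])
W=L@RB.T+[bx,by,0]
print((ob-wp(W)).round(1))
def f(q,th=None):
    R=Ro.from_euler('z',q[2]).as_matrix(); X=L@R.T+[q[0],q[1],0]
    return (wp(X)-ob).ravel()
r=least_squares(f,[bx,by,bw]);print(r.x,[bx,by,bw],r.fun.round(1))
for n,uv in[('tip',(284.5,269)),('piv',(284.5,134))]:
    d=R0@(M[:3,:3]@np.array([(uv[0]-m['cx'])/m['fx'],(uv[1]-m['cy'])/m['fy'],1])); o=R0@M[:3,3]+p0
    P=o+d*(.122-o[2])/d[2]
    for q in(r.x,[bx,by,bw]):
        v=Ro.from_euler('z',q[2]).as_matrix().T@(P-[q[0],q[1],0])-[-.045,.115,0]; print(n,np.hypot(*v[:2]),np.arctan2(-v[0],-v[1]))
E
```

```text
[[ 4.2  3.3]
 [-0.2  0.5]
 [ 2.6  3.5]
 [ 5.  -0.8]]
[ 0.52295871 -0.19474758  0.72923023] [np.float64(0.5196532872841719), np.float64(-0.19344950740442265), np.float64(0.741658140405345)] [-0.3 -0.6  1.2  2.3  1.  -2.  -2.3  1.4]
tip 0.2233312916598957 0.3386693887255716
tip 0.224811247243051 0.33455690957280865
piv 0.0690589949720019 0.3357168197372689
piv 0.07061690506633155 0.2955268054425219
```

```bash
python3 - <<'E'
import numpy as np
np.save('bay.npy',[.5213,-.1941,.7355])
from h import *
rows([pose(.346,0,.09),pose(.346,0,.04)])
E
```

```text
[-0.0003, 0.0027, 0.05, -0.0, 0.0, -0.2]
[-0.0003, 0.0027, 0.1, -0.0, 0.0, -0.2]
```

Emit:
carry_out:
  rows:
    - [0, 0.0025, 0.03, 0, 0, 0]
    - [0, 0.0025, 0.06, 0, 0, 0]
    - [0, 0.0025, 0.085, 0, 0, 0]
    - [0, 0.0025, 0.1, 0, 0, 0]
    - [0, 0.0025, 0.1, 0, 0, 0]

```text
t: 2.4
tool_pos: [0.4631, -0.2677, 0.1352]
orientation: [-1.752, -2.605, 0.0]
force: [0.0, -0.5, 0.7]
opening: 0.0496
gripper_force: 0.0
```

Emit:
carry_out:
  rows:
    - [0, 0, 0, 0, 0, 0]
    - [0, 0, 0, 0, 0, 0]
    - [0, 0, 0, 0, 0, 0]
    - [0, 0, 0, 0, 0, 0]
    - [0, 0, 0, 0, 0, 0]
    - [0, 0, 0, 0, 0, 0]
  jaw: 235
  force: 12

```text
t: 3.15
tool_pos: [0.4643, -0.2676, 0.1364]
orientation: [1.751, 2.608, 0.0]
force: [0.4, 0.7, 1.7]
opening: 0.0094
gripper_force: 12.0
```

```bash
python3 - <<'E'
from h import *
im=snap('wrist','w2')
s=robot.read_state();print(s['t'],s['force'],s['opening'],s['tool_pos'])
p,R=pose(.346,0,.04);print(p, R.T@(s['tool_pos']-p))
rows([pose(.346,f,.04) for f in(.05,.1,.15,.2,.25)])
E
```

```text
3.2 [-0.03554588 -0.15968173  0.69178772] 0.009051675254443425 [ 0.46424238 -0.26762238  0.13640821]
[ 0.46393417 -0.26853501  0.1362    ] [ 0.00072724  0.00063167 -0.00020821]
[0.0004, -0.0006, -0.0033, 0.0, -2.9, -0.1]
[0.0017, -0.0006, -0.0067, 0.0, -5.7, -0.1]
[0.0032, -0.0006, -0.01, 0.0, -8.6, -0.1]
[0.0049, -0.0006, -0.0133, 0.0, -11.4, -0.1]
[0.0067, -0.0006, -0.0165, 0.0, -14.3, -0.1]
```

View pics/w2.png

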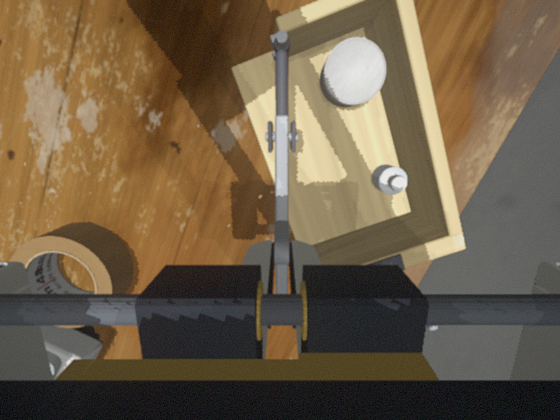

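Tab gripped at about (281,265), with the bar running up to its pivot at (282,135). Lifting now.

Emit:
carry_out:
  rows:
    - [0.0004, 0, -0.0033, 0, -2.9, 0]
    - [0.0017, 0, -0.0067, 0, -5.7, 0]
    - [0.0032, 0, -0.01, 0, -8.6, 0]
    - [0.0049, 0, -0.0133, 0, -11.4, 0]
    - [0.0067, 0, -0.0165, 0, -14.3, 0]
    - [0.0067, 0, -0.0165, 0, -14.3, 0]
    - [0.0067, 0, -0.0165, 0, -14.3, 0]

```text
t: 4.08
tool_pos: [0.4615, -0.2612, 0.1525]
orientation: [1.632, 2.432, -0.204]
force: [0.4, -0.1, -0.5]
opening: 0.0088
gripper_force: 12.0
```

```bash
python3 - <<'E'
from h import *
s=robot.read_state();print(s['t'],s['force'],s['opening'],s['wrist_torque'])
p,R=pose(.346,.25,.04);print(R.T@(s['tool_pos']-p))
a=snap('top','t3');b=snap('scene','s3')
cv2.imwrite('pics/c3.png',np.hstack([cv2.resize(x[:,:,::-1],(400,400),interpolation=cv2.INTER_CUBIC) for x in(a[140:300,220:380],b[140:280,220:360])]))
rows([pose(t,.25,.04) for t in(.3,.25,.2,.15,.1,.05,.02,0,-.01,-.02)])
E
```

```text
4.075 [ 0.44696915 -0.13815777 -0.47299809] 0.008789148191719708 [ 0.21781675 -0.06935945  0.02526403]
[0.00038695 0.00059594 0.00025577]
[-0.0, 0.0057, -0.0005, -0.7, -0.1, -2.6]
[0.0004, 0.0123, -0.0006, -1.4, -0.1, -5.4]
[0.0012, 0.0189, -0.0008, -2.1, -0.1, -8.2]
[0.0023, 0.0254, -0.0011, -2.8, -0.1, -11.0]
[0.0037, 0.0319, -0.0015, -3.5, -0.1, -13.7]
[0.0055, 0.0382, -0.0019, -4.2, -0.1, -16.5]
[0.0066, 0.042, -0.0022, -4.6, -0.1, -18.2]
[0.0075, 0.0445, -0.0024, -4.9, -0.1, -19.3]
[0.0079, 0.0458, -0.0025, -5.1, -0.1, -19.8]
[0.0084, 0.047, -0.0026, -5.2, -0.1, -20.4]
```

View pics/c3.png

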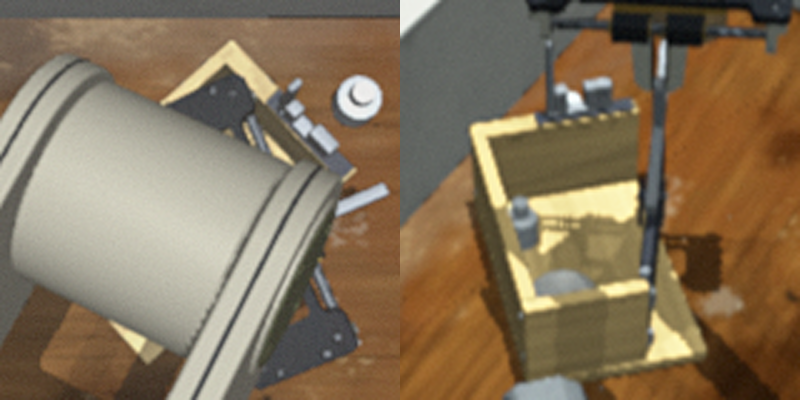

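Emit:
carry_out:
  rows:
    - [0.0, 0.0055, -0.0005, -0.7, 0, -2.6]
    - [0.0004, 0.012, -0.0006, -1.4, 0, -5.4]
    - [0.0012, 0.0185, -0.0008, -2.1, 0, -8.2]
    - [0.0023, 0.025, -0.0011, -2.8, 0, -11]
    - [0.0037, 0.0315, -0.0015, -3.5, 0, -13.7]
    - [0.0055, 0.038, -0.0019, -4.2, 0, -16.5]
    - [0.0066, 0.042, -0.0022, -4.6, 0, -18.2]
    - [0.0075, 0.0445, -0.0024, -4.9, 0, -19.3]
    - [0.0084, 0.047, -0.0026, -5.2, 0, -20.4]
    - [0.0084, 0.047, -0.0026, -5.2, 0, -20.4]

```text
t: 5.42
tool_pos: [0.5016, -0.2352, 0.1529]
orientation: [1.153, 2.671, -0.144]
force: [-0.7, 0.3, -2.6]
opening: 0.0091
gripper_force: 12.0
```

```bash
cat >> h.py <<'E'
def where():
    s=robot.read_state(); p=np.array(s['tool_pos']);R=Ro.from_rotvec(s['orientation']).as_matrix()
    from scipy.optimize import least_squares
    r=least_squares(lambda q:pose(q[0],q[1],.04,q[2])[0]-p,[0,.1,0])
    print('t',s['t'],'Ftool',(R.T@s['force']).round(2),'Tq',(R.T@s['wrist_torque']).round(2),'open',round(s['opening'],4),'th,ph,dr',r.x.round(4),'tooltilt',np.arcsin(-R[2,0]).round(3),'yawth',round(bw-(np.arctan2(R[1,0],R[0,0])-np.pi/2),4))
E
python3 - <<'E'
from h import *
where()
a=robot.read_camera('top');b=snap('scene','s4')
cv2.imwrite('pics/c4.png',np.hstack([cv2.resize(x[:,:,::-1],(400,400),interpolation=cv2.INTER_CUBIC) for x in(a[160:240,300:380],b[140:240,250:350])]))
rows([pose(t,.25,.04) for t in(-.03,-.04,-.05,-.06,-.07,-.08,-.09,-.1)],pose(-.02,.25))
E
```

```text
t 5.425 Ftool [ 1.32 -0.34  2.31] Tq [-0.19  0.42  0.05] open 0.0091 th,ph,dr [-0.0212  0.2511 -0.0003] tooltilt 0.249 yawth -0.0205
[0.0, 0.0013, -0.0, -0.1, 0.0, -0.6]
[0.0, 0.0027, -0.0, -0.3, 0.0, -1.1]
[0.0001, 0.004, -0.0, -0.4, 0.0, -1.7]
[0.0001, 0.0053, -0.0, -0.6, 0.0, -2.2]
[0.0002, 0.0066, -0.0, -0.7, 0.0, -2.8]
[0.0002, 0.0079, -0.0001, -0.9, 0.0, -3.3]
[0.0003, 0.0093, -0.0001, -1.0, 0.0, -3.9]
[0.0004, 0.0106, -0.0001, -1.1, 0.0, -4.4]
```

View pics/c4.png

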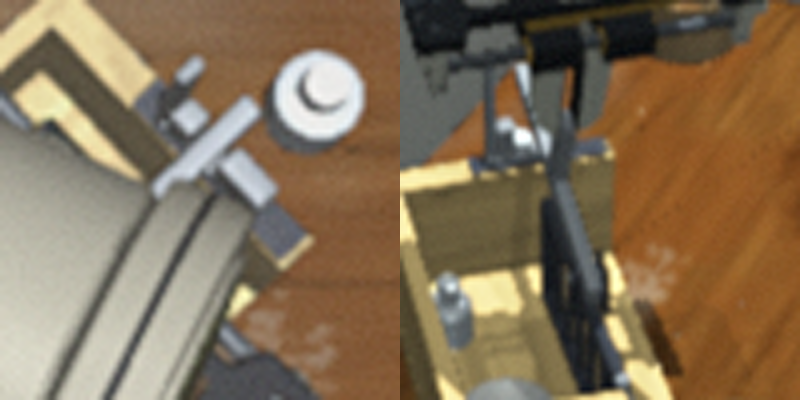

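The top view shows the raised bar lying between the lip and the ledge, right over the slot. I'll lower it gently to feel.

```bash
python3 - <<'E'
from h import *
rows([pose(-.02,f,.04) for f in(.21,.18,.15,.12,.09,.06,.03,0)],pose(-.02,.25))
E
```

```text
[-0.0008, -0.0, 0.0028, -0.0, 2.3, -0.0]
[-0.0013, 0.0, 0.0049, -0.0, 4.0, 0.0]
[-0.0018, 0.0, 0.0071, -0.0, 5.7, 0.0]
[-0.0022, 0.0, 0.0093, -0.0, 7.4, -0.0]
[-0.0025, 0.0, 0.0114, -0.0, 9.2, 0.0]
[-0.0027, 0.0, 0.0136, -0.0, 10.9, 0.0]
[-0.0029, 0.0, 0.0158, -0.0, 12.6, 0.0]
[-0.0031, 0.0, 0.018, -0.0, 14.3, 0.0]
```

Emit:
carry_out:
  rows:
    - [-0.0008, 0, 0.0028, 0, 2.3, 0]
    - [-0.0013, 0, 0.0049, 0, 4.0, 0]
    - [-0.0018, 0, 0.0071, 0, 5.7, 0]
    - [-0.0021, 0, 0.0085, 0, 6.8, 0]
    - [-0.0023, 0, 0.01, 0, 8.0, 0]
    - [-0.0023, 0, 0.01, 0, 8.0, 0]

```text
t: 6.28
tool_pos: [0.5048, -0.239, 0.1436]
orientation: [1.206, 2.792, -0.066]
force: [-2.4, 1.1, -3.4]
opening: 0.0093
gripper_force: 12.0
```

```bash
python3 - <<'E'
from h import *
where()
rows([pose(-.02,f,.04) for f in(.08,.05,.02,0)],pose(-.02,.11))
E
```

```text
t 6.275 Ftool [ 2.8  -0.93  3.14] Tq [-0.01  0.63  0.04] open 0.0093 th,ph,dr [-0.0194  0.108  -0.    ] tooltilt 0.109 yawth -0.0201
[-0.0006, -0.0, 0.0021, 0.0, 1.7, -0.0]
[-0.0011, -0.0, 0.0042, 0.0, 3.4, 0.0]
[-0.0016, -0.0, 0.0064, 0.0, 5.2, 0.0]
[-0.0019, -0.0, 0.0078, 0.0, 6.3, 0.0]
```

Emit:
carry_out:
  rows:
    - [-0.0006, 0, 0.0021, 0, 1.7, 0]
    - [-0.0011, 0, 0.0042, 0, 3.4, 0]
    - [-0.0016, 0, 0.0064, 0, 5.2, 0]
    - [-0.0018, 0, 0.0072, 0, 5.9, 0]
    - [-0.0018, 0, 0.0072, 0, 5.9, 0]

```text
t: 6.9
tool_pos: [0.5066, -0.2408, 0.1367]
orientation: [1.243, 2.879, -0.004]
force: [-2.7, 2.9, -4.7]
opening: 0.0093
gripper_force: 12.0
```

```bash
python3 - <<'E'
from h import *
where()
a=robot.read_camera('top');b=snap('scene','s5')
cv2.imwrite('pics/c5.png',np.hstack([cv2.resize(x[:,:,::-1],(400,400),interpolation=cv2.INTER_CUBIC) for x in(a[160:240,300:380],b[140:240,250:350])]))
E
```

```text
t 6.9 Ftool [4.03 0.03 4.69] Tq [-0.02  0.65  0.02] open 0.0093 th,ph,dr [-0.0199  0.0068 -0.    ] tooltilt 0.006 yawth -0.0202
```

View pics/c5.png

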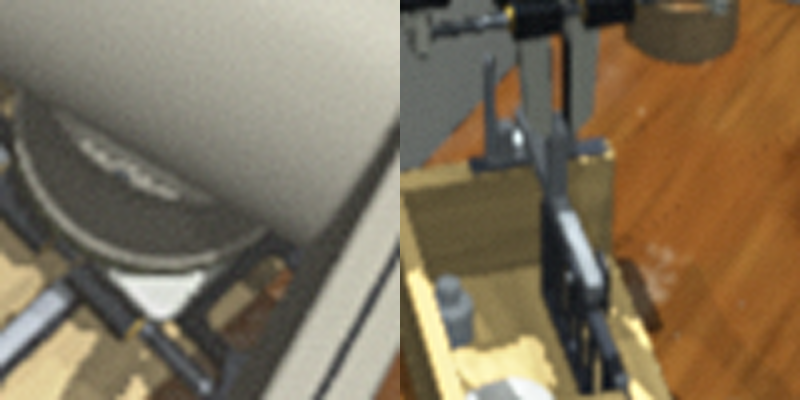

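Emit:
carry_out:
  rows:
    - [0, 0, 0, 0, 0, 0]
    - [0, 0, 0, 0, 0, 0]
    - [0, 0, 0, 0, 0, 0]
    - [0, 0, 0, 0, 0, 0]
    - [0, 0, -0.02, 0, 0, 0]
    - [0, 0, -0.06, 0, 0, 0]
    - [0, 0, -0.1, 0, 0, 0]
    - [0, 0, -0.1, 0, 0, 0]
  jaw: 140

```text
t: 8.0
tool_pos: [0.5086, -0.2416, 0.2433]
orientation: [1.239, 2.87, -0.006]
force: [0.5, -0.6, 0.5]
opening: 0.0417
gripper_force: 0.0
```

Emit:
carry_out:
  rows:
    - [0.03, -0.03, -0.01, 0, 0, 0]
    - [0.06, -0.08, -0.02, 0, 0, 0]
    - [0.08, -0.13, -0.02, 0, 0, 0]
    - [0.1, -0.17, -0.02, 0, 0, 0]
    - [0.1, -0.17, -0.02, 0, 0, 0]
    - [0.1, -0.17, -0.02, 0, 0, 0]

```text
t: 8.75
tool_pos: [0.3141, -0.284, 0.2566]
orientation: [1.243, 2.877, -0.004]
force: [-0.4, -0.6, 0.3]
opening: 0.0419
gripper_force: 0.0
```

```bash
python3 - <<'E'
from h import *
s=robot.read_state();print(s['t'],s['force'],s['opening'],s['tool_pos'])
a=robot.read_camera('top');b=snap('scene','s6')
cv2.imwrite('pics/c6.png',np.hstack([cv2.resize(x[:,:,::-1],(400,400),interpolation=cv2.INTER_CUBIC) for x in(a[150:290,240:380],b[150:290,220:360])]))
E
```

```text
8.75 [-0.42225667 -0.63206253  0.27427797] 0.04186462603054979 [ 0.31409696 -0.28397785  0.25661569]
```

View pics/c6.png

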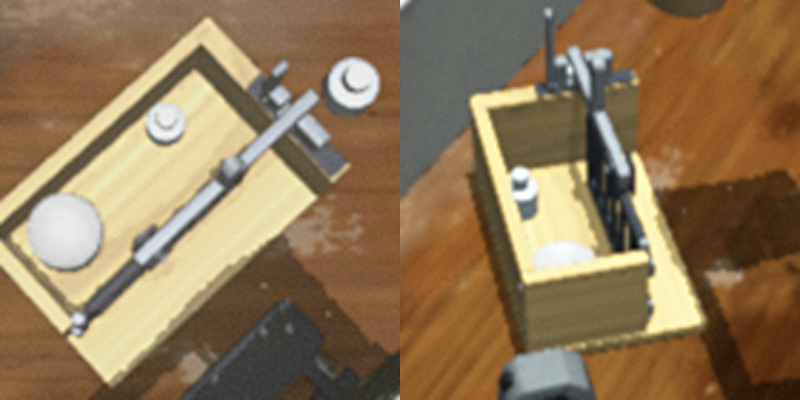

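```bash
python3 - <<'E'
import numpy as np
from h import *
a=robot.read_camera('top');b=robot.read_camera('scene')
import h
def barpts(th,ph,q):
    x,y,w=q;R=Ro.from_euler('z',w).as_matrix();H=R@[-.045,.115,0]+[x,y,0]
    d=R@[-np.sin(th),-np.cos(th),0];n=R@[np.cos(th),-np.sin(th),0];u=np.array([0,0,1.])
    B=np.cos(ph)*d+np.sin(ph)*u;U=-np.sin(ph)*d+np.cos(ph)*u;P=H+.07*d+.115*u
    return np.array([P+.10*B+.007*U+.005*n,P+.155*B+.007*U+.005*n,P+.155*B+.007*U-.005*n,P+.10*B+.007*U-.005*n]),P+.07*B+.058*U
q=(.51965,-.19345,.74166)
out=[]
for im,c,(r0,c0,k) in((a,'top',(165,310,60)),(b,'scene',(155,260,60))):
    s=400//k*1.0; s=400/k
    v=cv2.resize(im[r0:r0+k,c0:c0+k,::-1].copy(),(400,400),interpolation=cv2.INTER_CUBIC)
    w=v.copy()
    for ph,col in((0,(0,255,0)),(.14,(0,0,255))):
        pts,tab=barpts(-.02,ph,q); uv=(proj(c,pts)-[c0,r0]+.5)*s
        cv2.polylines(w,[uv.astype(int)],True,col,1); print(c,ph,proj(c,pts[1:3]).round(1).tolist(),proj(c,tab).round(1))
    out.append(w)
cv2.imwrite('pics/c7.png',np.hstack(out))
E
```

```text
top 0 [[347.2, 180.6], [350.8, 184.2]] [[320.4 207.8]]
top 0.14 [[347.8, 179.1], [351.5, 182.8]] [[317.4 210.3]]
scene 0 [[277.7, 166.3], [281.6, 165.7]] [[288.9 169.9]]
scene 0.14 [[277.8, 159.9], [281.8, 159.2]] [[290.  168.9]]
```

View pics/c7.png

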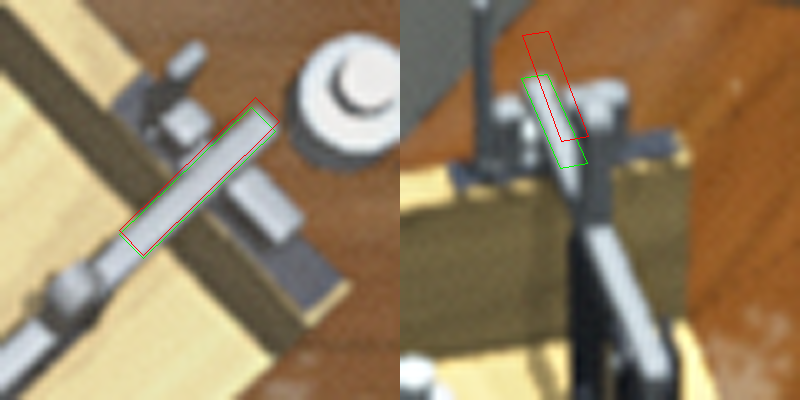

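The bar matches the level outline (green) in both views and sits between lip and ledge, so the gate is latched.

```bash
python3 -c "
from plant import robot
print(robot.close_job())"
```

```text
the job is handed in; nothing more can be done
None
```

The gate is shut and its latch bar lies level in the keeper's slot; I let go and backed the arm clear, the bystanders look undisturbed in the last pictures, and I handed the job in after about 9 s of the 38 s (no verdict was returned).

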